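# Clip the hanging cover into the transport rack

### The arm

A 6-joint arm with a two-finger parallel gripper is mounted at the origin on the work surface. World frame = base frame: x ahead of the robot, y to its left, z up, the work surface at z = 0. Lengths are in m, angles in rad, forces in N, time in s.
With the tool pointing down it reaches from about 0.275 to 0.725 m from the base axis. Payload 5.6 kg.
Tool frame: the origin (TCP) lies at the very end of the fingers, on their centre line; the grasp point (between the pads) lies 19 mm behind it (arm.grasp_offset is the distance from the TCP to the grasp point, in m); z points along the fingers, y is the line along which they close (so a half turn about z gives the same grasp; the last joint's range is limited). The gripper opens to 85 mm and grips with 20 to 120 N. Pads are 22 mm wide; open, the fingers measure 114 mm over their backs; the gripper's body (76 mm by 85 mm) begins 54 mm behind the grasp point. The pads swing forward as they close: fully open they stand 13 mm farther back than shut.
Start: joints at [1.513, 0.255, 0.108, 0, -1.424, -0.285], TCP at [0.185, 0.518, 0.231] pointing down, gripper open.
Joint ranges: [-2.95, 2.95], [-1.21, 1.97], [-1.09, 1.5], [-2.87, 1.71], [-2.94, -0.07], [-3.05, 3.05]. Speed limits (rad/s): [2.57, 2.57, 3.14, 3.14, 3.14, 3.14].

### API

Orientations are given as a unit quaternion [x, y, z, w].
In Python, from bench import arm, camera, camera_params gives the robot as it stands. The module is installed in compiled form; this text tells all that it offers.
- The arm moves only by the tool step_arm, never from a script. Its argument "rows" is a list of rows, each a list of 5 numbers: the gripper command: -1 is shut, 1 is fully open, values between are in proportion, then the shift along the tool's x, y, z scaled (see below), then the turn about the tool's z scaled (see below). A call has 1 to 12 rows; each row shifts and turns the commanded pose from where the row before left it, along the tool's axes as they then stand; what a row does not reach is not made up. The controller multiplies each number of a shift by 400 mm and each number of a turn by 180 degrees. A row lasts 1/12 s, in which the tool goes at most 41.7 mm and 7.16 degrees, less where a joint would pass 70% of its speed; a pose out of reach is approached as far as the arm can. A call with a number of a shift or a turn outside -1 to 1 is refused whole. A call with a gripper value outside its range is refused whole. The fingers move at their own pace and stop on an object; "force" is the grip in N (left out, the last holds). Time passes only in rows, so rows that do not move let the fingers close. It gives the time, the measured TCP pose, the force, the opening and the grip force at its end, in the units of the state.
- arm.read_state(): the state, without advancing time (a new reading comes with each control period).
- camera(name): name is "scene" or "top"; returns the picture (384x512x3 uint8, red, green, blue); there is no depth.
- camera_params(name): a dict with "fx", "fy", "cx", "cy" (pixels), "k1" (the pictures are not rectified: a ray, as slopes to the right and down, at radius r is drawn at 1 + k1 r^2 times it, then the intrinsics apply), "camera_from_world" (4x4, takes a point from world to camera coordinates). Camera axes: x right, y up, looking along -z (the intrinsics and any distortion apply to the point x, -y, -z); pixel columns grow to the right and rows downward; lengths in m; the calibration is good to about 2 mm. A picture is of the moment at which its call begins. camera_params takes no time and is no camera call.
- arm.hand_in(): hands the job in; it is judged then, once.
The state is a dict: "time": time; "qpos": joint angles; "dq": joint speeds; "joint_torque": joint torques, N m; "tcp_pos": TCP position; "eef_rot": TCP orientation; "wrist_force": force on the tool from outside, world axes, zero at the start; "wrist_torque": the same for the moment, N m; "gripper_width": opening from 0.0 (shut) to 1.0 (fully open); "gripper_force": force on a finger pad.
Only numpy, scipy, OpenCV 4.12 (cv2) and the standard library are available. Lean on these libraries where they do the work, as an engineer would, in place of code of your own. Each camera call takes 0.05 s, during which the arm holds its last target. There are 200 camera calls.

### The job

Take the aluminium cover off the upturned hook prongs on the little stand without dropping it, start it upright into the one empty slot of the rack, and push it in until it is fully home and the spring clip has snapped out behind it. Leave the two covers that are already racked, and everything else on the bench, as they are.

Things in the scene. Friction and masses are not known exactly. Their poses are not given: they have to be found in the camera images.
- cover_center (a point): centre of the loose cover: aluminium plate 150 long (x), 6 thick (y), 96 high (z, up), 0.14 to 0.28 kg. Its through hand slot, 56 wide, 34 high, has its middle 3 above this centre; the strip above it is 28 high. Ends and faces are alike: either end may lead. It starts hanging on the stand's prongs by its hand slot, its x across them, centre about 113 above the bench.
- hook (a point): on the fixed stand, midway between its two level prongs at the height of their centre lines (130 above the bench), about where the cover hangs; x runs along the prongs from tips to post, z up. Prongs: steel rods 6 thick, 28 apart, level from the back plate (face at x +51) to x -45, then bent up. The post behind (x +57 to +77) reaches 10 above the prongs. Base plate 10 thick, x +10 to +100.
- hook_tips (a point): midway between the prongs' upturned tips, on the same stand (same axes), 58 in front of the hook point and 12 higher (top of the tips 15 above the prong centre lines). To come off, the cover must rise 13 to 27 from where it hangs (20 is best), then travel along -x until it is past these tips.
- slot_a_home (a point): where the cover's centre is when fully home in the empty slot (any of three, side by side at 60 pitch, in the fixed grey rack); x runs into the slot, z up. The cover stands on the tray, 48 below this point. A rubber back stop allows 1.5 past home. Two cross bars above the slots (tops 115 above the bench, 3 over the cover) leave only the mouth as a way in.
- slot_a_mouth (a point): middle of the empty slot's mouth on the tray's top (8 above the bench), same axes; a cover fully home has its outer edge 2.5 inside this line. The tray reaches 95 out in front as a sill. Bottom channel 9 wide, 18 high from x +5, flared; first cross bar and top comb from x +30, comb flared from x +17. Flares from x -34 guide in a cover up to 5 off sideways.
- slot_a_clip (a joint): upright steel spring clip at the empty slot's mouth, on its +y side, rad: 0 relaxed with its nose across the slot, about 0.06 while a cover passes, back at 0 once the cover's outer edge is past the nose (1 inside the mouth line). It lies 12 to 32 above the tray, its lead-in sticking out 29 in front; above it the cover's outer edge is free to be pushed. Passing takes 5 to 15 N.
- racked_1_center (a point): centre of a cover of the same kind that is already home in a neighbouring slot; leave alone
- racked_2_center (a point): centre of the other cover already home in the rack; leave alone
- jar: glass jar with a steel lid, 56 wide, 75 high, loose; leave alone
- screwdriver: screwdriver 190 long lying on the bench; leave alone
- hammer: hammer 280 long lying on the bench; leave alone
- spanner: spanner 180 long lying on the bench; leave alone
- tape: roll of tape 96 wide, 24 high; leave alone
- battery: black tool battery 75 x 115, 62 high; leave alone
Things that resemble listed ones, but are neither listed nor needed, are in the scene too. What is shaped like the part that bears cover_center but green is not meant.

How it is judged:
By the outcome, as a careful person would: the job done as asked, in the order asked, and still so for the second after the job is handed in, with the robot touching nothing.
It also fails if it takes over 64 s, if anything falls off the work surface, if the arm or the gripper's body presses on something with over 40 N, if the wrist force passes 120 N, or if a joint passes its speed limit or range.

## Working session

There is one attempt and no reset: what is moved stays moved. The work goes in short steps, Python scripts to look and compute and a tool call to move; the robot and the scene stay as the last step left them, time stands still between calls to the robot, and variables do not carry over. Pictures are saved under pics/ and viewed, at most 10 in all, crops included, and the job is handed in when it is done.

Besides the shell and the picture viewer there is one more tool, called as name(argument=value, ...) on one line, values as JSON. step_arm: Moves the arm, as the interface text tells. Its arguments: {"type":"object","properties":{"rows":{"type":"array"},"force":{"type":"number"}},"required":["rows"]}

```bash
mkdir -p pics; cat > h.py <<'E'
import numpy as np, cv2
from bench import arm, camera, camera_params
def proj(n,P):
    p=camera_params(n);c=p["camera_from_world"]@np.r_[P,1];x,y=c[0]/-c[2],-c[1]/-c[2]
    s=1+p["k1"]*(x*x+y*y);return np.array([p["fx"]*x*s+p["cx"],p["fy"]*y*s+p["cy"]])
def ray(n,uv):
    p=camera_params(n);d=np.array([(uv[0]-p["cx"])/p["fx"],(uv[1]-p["cy"])/p["fy"]]);s=d.copy()
    for _ in range(20): s=d/(1+p["k1"]*(s@s))
    M=np.linalg.inv(p["camera_from_world"]);return M[:3,3],M[:3,:3]@np.array([s[0],-s[1],-1])
def onz(n,uv,z):
    o,d=ray(n,uv);return o+d*(z-o[2])/d[2]
def tri(a,b):
    o1,d1=ray("top",a);o2,d2=ray("scene",b)
    t=np.linalg.lstsq(np.c_[d1,-d2],o2-o1,rcond=None)[0];p,q=o1+t[0]*d1,o2+t[1]*d2
    return (p+q)/2,np.linalg.norm(p-q)
E
python3 - <<'E'
from h import *
for n in("scene","top"):
    im=camera(n)[:,:,::-1];cv2.imwrite(f"pics/{n}0.png",im)
    cv2.imwrite(f"pics/{n}0b.png",cv2.resize(im,(800,600),interpolation=cv2.INTER_CUBIC))
    o,d=ray(n,(256,192));print(n,o,d,camera_params(n)["fx"])
print(arm.read_state())
E
```

```text
scene [ 1.19105164 -0.70232078  0.85003434] [-0.59036209  0.57923333 -0.5629269 ] 371.3784486804121
top [2.48287753e-01 4.55997210e-04 1.24345430e+00] [ 0.13350791 -0.01876399 -0.99089981] 357.5238541397143
{'time': 0.1, 'qpos': array([ 1.51257774e+00,  2.55651099e-01,  1.07143662e-01, -4.11169457e-04,
       -1.42392806e+00, -2.84580548e-01]), 'dq': array([-4.53801159e-05, -2.03080822e-03,  2.45333553e-03,  2.12558677e-03,
        6.08614595e-04, -4.90093448e-04]), 'joint_torque': array([-1.94212669e-03, -3.87604415e+01,  2.38473898e+01,  5.37788138e+00,
       -3.79921155e-03,  4.76443972e-06]), 'tcp_pos': array([0.18468187, 0.51758876, 0.23051115]), 'eef_rot': array([ 9.85341508e-01, -1.70591324e-01, -1.09482248e-04,  8.37306361e-04]), 'wrist_force': array([ 0.18795514, -0.82374115, -0.55185756]), 'wrist_torque': array([-0.02039498, -0.03842208, -0.00973213]), 'gripper_force': 0.0, 'gripper_width': 1.001524491420038}
```

View pics/scene0b.png

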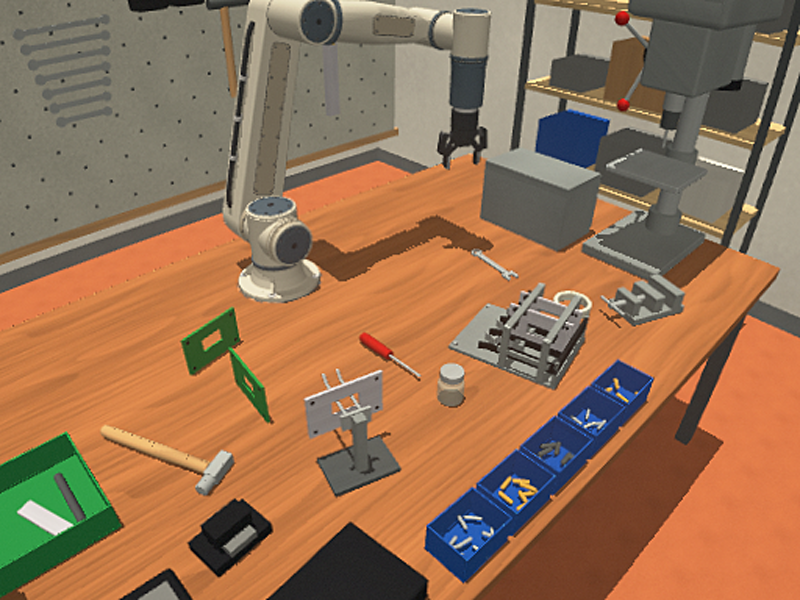

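View pics/top0b.png

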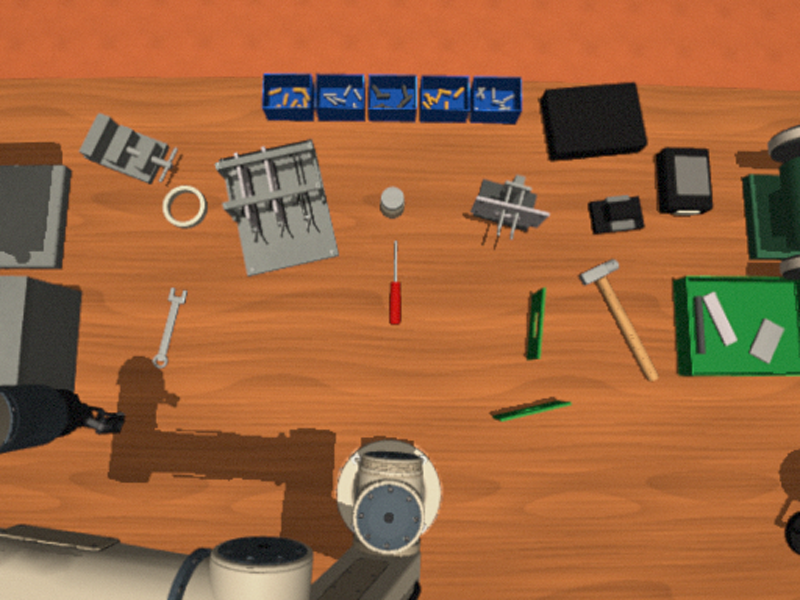

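The scene view shows the silver cover on the stand at about (345,405), the rack at (530,335), and the stand post at (362,440), all in 800x600 pixels. The top view shows the stand at (512,205) and the rack at (278,205).
Things that could be taken for the cover: the silver plate on the prongs at top (510,210), green plates at top (537,325) and (530,410), and racked plates in the rack at top (240-300,190). I choose the silver one on the prongs and check it in a crop.

```bash
python3 - <<'E'
import cv2, numpy as np
s=cv2.imread("pics/scene0.png");t=cv2.imread("pics/top0.png")
def c(im,x,y,w,h,k): 
    o=cv2.resize(im[y:y+h,x:x+w],None,fx=k,fy=k,interpolation=cv2.INTER_CUBIC)
    for i in range(0,w,10): cv2.putText(o,str(x+i),(i*k,8),0,.3,(0,255,255),1); cv2.line(o,(i*k,8),(i*k,12),(0,255,255))
    for i in range(0,h,10): cv2.putText(o,str(y+i),(0,i*k+3),0,.3,(0,255,255),1)
    return o
A=c(t,295,105,66,50,6);B=c(s,190,230,66,50,6);C=c(t,135,85,90,100,6)[:,:];D=c(s,283,178,100,75,6)
cv2.imwrite("pics/c1.png",np.hstack([A,B]))
cv2.imwrite("pics/c2.png",C)
cv2.imwrite("pics/c3.png",D)
E
```

```text
(no output)
```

View pics/c1.png

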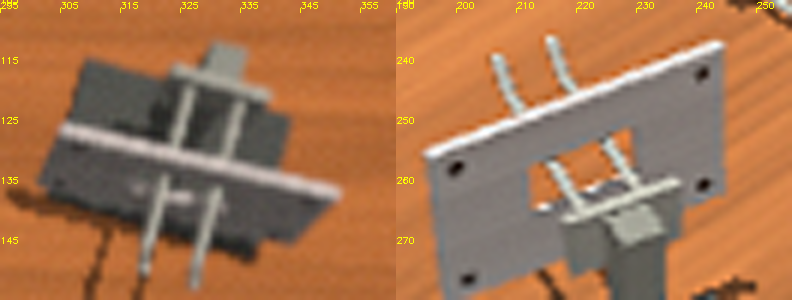

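View pics/c2.png

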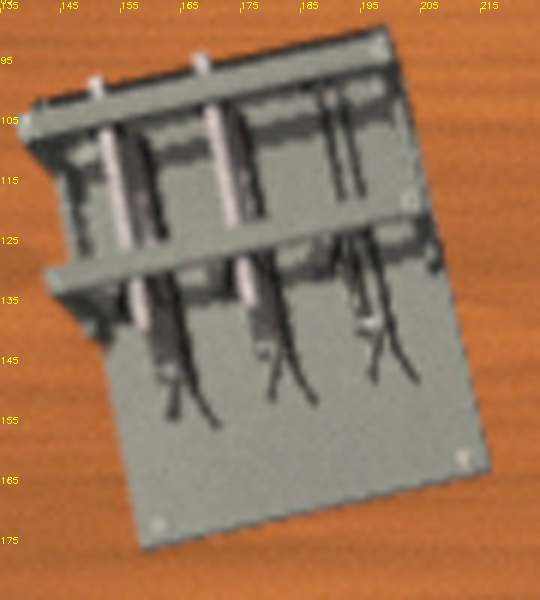

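View pics/c3.png

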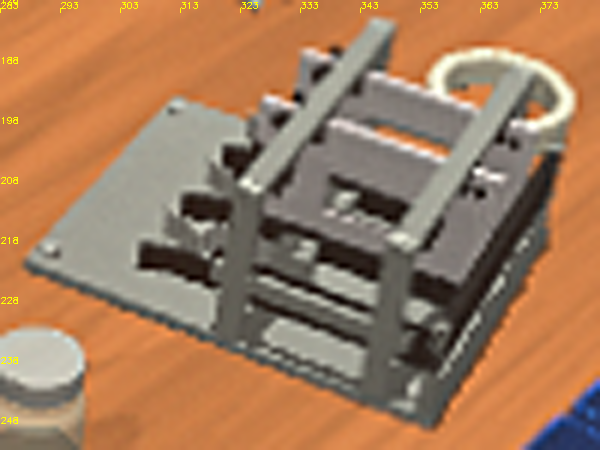

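The chosen plate is silver, hanging across two prongs, with its top edge in the top view from about (305,126) to (351,137), so the choice holds. In the rack the two left slots are filled (top edges around x 150-160 and 170-177), and the empty slot is the right one, mouth near (195,138). The sill's front corners are at about (158,176) and (216,163).

```bash
cat > m.py <<'E'
from h import *
t=cv2.imread("pics/top0.png").astype(int);s=cv2.imread("pics/scene0.png").astype(int)
def mask(im,x0,y0,x1,y1,th):
    m=np.zeros(im.shape[:2],np.uint8);r=im[y0:y1,x0:x1]
    m[y0:y1,x0:x1]=(r.min(2)>th)&(r[...,2]-r[...,1]>4)
    n,l,st,_=cv2.connectedComponentsWithStats(m);k=1+np.argmax(st[1:,4]);ys,xs=np.where(l==k)
    return np.c_[xs,ys].astype(np.float32)
def ends(p):
    vx,vy,x,y=cv2.fitLine(p,cv2.DIST_HUBER,0,.01,.01).ravel();c=np.array([x,y]);v=np.array([vx,vy]);a=(p-c)@v
    return c+v*(a.min()-.5),c+v*(a.max()+.5),len(p)
def seg(n,p,z):
    a,b,k=ends(p);A,B=onz(n,a,z),onz(n,b,z);d=B-A
    print(n,k,a.round(1),b.round(1),A.round(4),B.round(4),"len",np.linalg.norm(d).round(4),"ang",np.degrees(np.arctan2(d[1],d[0])).round(2));return A,B
print(s[255,197],s[248,220],t[131,325],t[133,322],t[110,157])
seg("top",mask(t,300,120,356,142,150),.161)
seg("scene",mask(s,190,230,250,262,190),.161)
f=lambda x0,y0,px,py,k=6:np.array([x0+(px+.5)/k-.5,y0+(py+.5)/k-.5])
print("racked far bits")
R1=mask(t,150,107,158,126,120);R2=mask(t,168,102,178,122,120)
for r in(R1,R2): seg("top",r,.104)
for nm,px in dict(far1=(95,76),far2=(201,53),near1=(146,330),near2=(254,300)).items(): print(nm,onz("top",f(135,85,*px),.104).round(4))
for nm,px in dict(sillL=(141,549),sillR=(491,469)).items(): print(nm,onz("top",f(135,85,*px),.008).round(4))
for nm,px in dict(sillL=(178,97),sillR=(25,265)).items(): print("scene",nm,onz("scene",f(283,178,*px),.008).round(4))
# prongs: triangulate/plane z
for nm,px in dict(tipL=(145,272),tipR=(195,286)).items(): print(nm,onz("top",f(295,105,*px),.145).round(4))
for nm,px in dict(tipA=(496-396,56),tipB=(550-396,38)).items(): print("sc",nm,onz("scene",f(190,230,*px),.145).round(4))
for nm,px in dict(pL0=(190,88),pL1=(152,240),pR0=(240,100),pR1=(200,252)).items(): print(nm,onz("top",f(295,105,*px),.133).round(4))
for nm,px in dict(bpL=(170,70),bpR=(272,97)).items(): print(nm,onz("top",f(295,105,*px),.140).round(4))
E
python3 m.py
```

```text
[214 215 223] [113 116 125] [180 186 199] [82 85 90] [65 65 70]
top 88 [304.5 125.7] [350.6 136.6] [ 0.6062 -0.1718  0.161 ] [ 0.5729 -0.3173  0.161 ] len 0.1492 ang -102.89
scene 2 [236.  238.5] [236.  240.5] [ 0.5968 -0.1943  0.161 ] [ 0.603  -0.1999  0.161 ] len 0.0084 ang -41.42
racked far bits
top 52 [151.9 106.5] [155.5 125.6] [0.6865 0.3281 0.104 ] [0.6203 0.3126 0.104 ] len 0.068 ang -166.82
top 53 [169.4 102.4] [173.3 121.6] [0.7013 0.2701 0.104 ] [0.6344 0.2541 0.104 ] len 0.0688 ang -166.49
far1 [0.7191 0.3348 0.104 ]
far2 [0.733  0.2761 0.104 ]
near1 [0.5727 0.299  0.104 ]
near2 [0.5901 0.2404 0.104 ]
sillL [0.468  0.3209 0.008 ]
sillR [0.5175 0.1173 0.008 ]
scene sillL [0.4703 0.3216 0.008 ]
scene sillR [0.5212 0.1133 0.008 ]
tipL [ 0.5326 -0.2184  0.145 ]
tipR [ 0.5254 -0.2448  0.145 ]
sc tipA [ 0.5267 -0.2462  0.145 ]
sc tipB [ 0.534  -0.2191  0.145 ]
pL0 [ 0.6385 -0.2475  0.133 ]
pL1 [ 0.5534 -0.2249  0.133 ]
pR0 [ 0.6322 -0.2747  0.133 ]
pR1 [ 0.5471 -0.2507  0.133 ]
bpL [ 0.646  -0.2354  0.14  ]
bpR [ 0.6318 -0.2904  0.14  ]
```

```bash
cat > g.py <<'E'
import sys; from h import *
from scipy.spatial.transform import Rotation as R
U=np.array([.972,.2351]);V=np.array([-.2351,.972])
def go(x,y,z,yaw):  # prints turn in scaled units (deg/180), then the shift in tool axes at the final yaw, /400mm
    s=arm.read_state();M=R.from_quat(s["eef_rot"]).as_matrix();c=np.degrees(np.arctan2(M[1,0],M[0,0]))
    t=-((yaw-c+180)%360-180);a=np.radians(yaw);d=np.array([x,y,z])-s["tcp_pos"]
    T=[d[0]*np.cos(a)+d[1]*np.sin(a),d[0]*np.sin(a)-d[1]*np.cos(a),-d[2]]
    print("yaw",c.round(2),"turn deg",t.round(2),"scaled",(t/180).round(4),"shift mm",np.round(np.array(T)*1e3,1),"scaled",np.round(np.array(T)/.4,4),"tcp",s["tcp_pos"].round(4),"tilt",M[:,2].round(4),"t",round(s["time"],2),"F",s["wrist_force"].round(1),"w",s["gripper_width"].round(3))
if __name__=="__main__": go(*map(float,sys.argv[1:]))
E
python3 g.py .5773 -.2982 .231 -102.9
```

```text
Traceback (most recent call last):
  File "g.py", line 9, in <module>
    if __name__=="__main__": go(*map(float,sys.argv[1:]))
                             ~~^^^^^^^^^^^^^^^^^^^^^^^^^^
  File "g.py", line 8, in go
    print("yaw",c.round(2),"turn deg",t.round(2),"scaled",(t/180).round(4),"shift mm",np.round(np.array(T)*1e3,1),"scaled",np.round(np.array(T)/.4,4),"tcp",s["tcp_pos"].round(4),"tilt",M[:,2].round(4),"t",round(s["time"],2),"F",s["wrist_force"].round(1),"w",s["gripper_width"].round(3))
                                                                                                                                                                                                                                                                  ^^^^^^^^^^^^^^^^^^^^^^^^
AttributeError: 'float' object has no attribute 'round'
```

```bash
sed -i 's/s\["gripper_width"\].round(3)/round(s["gripper_width"],3)/' g.py; python3 g.py .5773 -.2982 .231 -102.9
```

```text
yaw -19.64 turn deg 83.26 scaled 0.4625 shift mm [ 7.075e+02 -5.648e+02 -5.000e-01] scaled [ 1.7689e+00 -1.4121e+00 -1.2000e-03] tcp [0.1847 0.5176 0.2305] tilt [-5.0e-04 -1.6e-03 -1.0e+00] t 0.1 F [ 0.2 -0.8 -0.6] w 1.002
```

step_arm(rows=[[1,0,0,0,0.0385],[1,0,0,0,0.0385],[1,0,0,0,0.0385],[1,0,0,0,0.0385],[1,0,0,0,0.0385],[1,0,0,0,0.0385],[1,0,0,0,0.0385],[1,0,0,0,0.0385],[1,0,0,0,0.0385],[1,0,0,0,0.0385],[1,0,0,0,0.0385],[1,0,0,0,0.0385]])

```text
time: 1.1
tcp_pos: [0.1847, 0.5177, 0.2307]
eef_rot: [-0.622, 0.783, -0.0, -0.0]
wrist_force: [0.6, 0.2, 0.6]
gripper_width: 1.002
gripper_force: 0.0
```

```bash
python3 g.py .5773 -.2982 .231 -102.9
```

```text
yaw -103.15 turn deg -0.25 scaled -0.0014 shift mm [ 7.077e+02 -5.648e+02 -3.000e-01] scaled [ 1.7692e+00 -1.4121e+00 -7.0000e-04] tcp [0.1847 0.5177 0.2307] tilt [-4.0e-04 -1.1e-03 -1.0e+00] t 1.1 F [0.6 0.2 0.6] w 1.002
```

step_arm(rows=[[1,0.0737,-0.0588,0,0],[1,0.0737,-0.0588,0,0],[1,0.0737,-0.0588,0,0],[1,0.0737,-0.0588,0,0],[1,0.0737,-0.0588,0,0],[1,0.0737,-0.0588,0,0],[1,0.0737,-0.0588,0,0],[1,0.0737,-0.0588,0,0],[1,0.0737,-0.0588,0,0],[1,0.0737,-0.0588,0,0],[1,0.0737,-0.0588,0,0],[1,0.0737,-0.0588,0,0]])

```text
time: 2.1
tcp_pos: [0.3817, 0.1087, 0.2312]
eef_rot: [-0.624, 0.781, 0.0, 0.0]
wrist_force: [0.7, 0.5, 0.2]
gripper_width: 1.001
gripper_force: 0.0
```

step_arm(rows=[[1,0.0737,-0.0588,0,0],[1,0.0737,-0.0588,0,0],[1,0.0737,-0.0588,0,0],[1,0.0737,-0.0588,0,0],[1,0.0737,-0.0588,0,0],[1,0.0737,-0.0588,0,0],[1,0.0737,-0.0588,0,0],[1,0.0737,-0.0588,0,0],[1,0.0737,-0.0588,0,0],[1,0.06,-0.048,0,0],[1,0,0,0,0],[1,0,0,0,0]])

```text
time: 3.1
tcp_pos: [0.5426, -0.224, 0.2296]
eef_rot: [-0.623, 0.782, 0.001, -0.001]
wrist_force: [-0.2, 0.6, 0.3]
gripper_width: 0.999
gripper_force: 0.0
```

```bash
python3 g.py .5773 -.2982 .231 -102.9
```

```text
yaw -102.95 turn deg -0.05 scaled -0.0003 shift mm [ 64.5 -50.4  -1.4] scaled [ 0.1614 -0.126  -0.0034] tcp [ 0.5426 -0.224   0.2296] tilt [-2.7e-03  7.0e-04 -1.0e+00] t 3.1 F [-0.2  0.6  0.3] w 0.999
```

Finish the approach, then check against the top camera before descending.

step_arm(rows=[[1,0.0538,-0.042,-0.001,0],[1,0.0538,-0.042,-0.001,0],[1,0.0538,-0.042,-0.001,0],[1,0,0,0,0],[1,0,0,0,0],[1,0,0,0,0]])

```text
time: 3.6
tcp_pos: [0.5774, -0.2959, 0.2325]
eef_rot: [-0.624, 0.781, 0.0, 0.0]
wrist_force: [-0.8, -0.3, -0.7]
gripper_width: 1.001
gripper_force: 0.0
```

```bash
python3 g.py .5773 -.2982 .127 -102.9; python3 - <<'E'
from h import *
im=camera("scene")[:,:,::-1];s=arm.read_state();x0,y0=160,170
o=cv2.resize(im[y0:y0+120,x0:x0+130],None,fx=5,fy=5,interpolation=cv2.INTER_CUBIC)
for z in(.231,.161,.127):
    u=proj("scene",np.r_[s["tcp_pos"][:2],z]);cv2.circle(o,tuple(int(v) for v in (u-[x0,y0]+.5)*5),4,(0,255,255),1);print(u)
cv2.imwrite("pics/p2.png",o)
E
```

```text
yaw -102.76 turn deg 0.14 scaled 0.0008 shift mm [  2.3  -0.4 105.5] scaled [ 0.0057 -0.0011  0.2637] tcp [ 0.5774 -0.2959  0.2325] tilt [-2.e-04  4.e-04 -1.e+00] t 3.6 F [-0.8 -0.3 -0.7] w 1.001
[200.91099289 232.05407847]
[202.85646468 251.97602441]
[203.75289031 261.04496076]
```

View pics/p2.png

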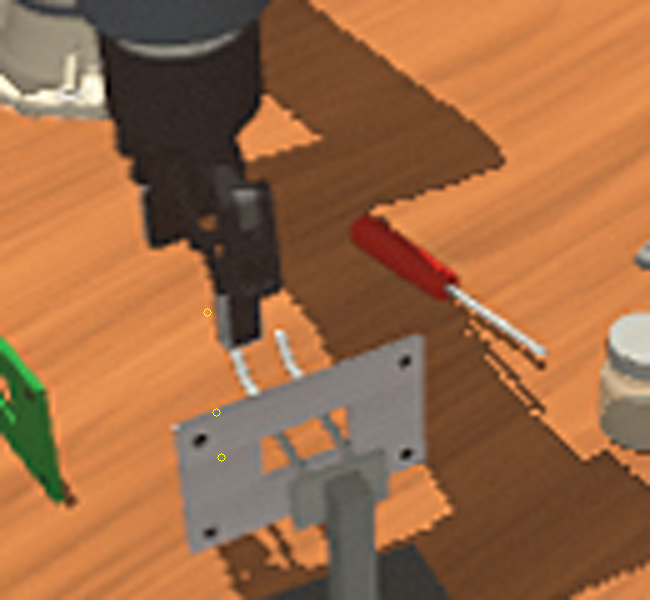

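The picture shows the open fingers straddling the plate's left end. The projected tool axis meets the plate's top edge at crop (216,412), clear of the prongs at (240,370) and (290,350). I descend now.

step_arm(rows=[[1,0.0029,-0.0005,0.05,0.0004],[1,0.0029,-0.0005,0.05,0.0004],[1,0,0,0.05,0],[1,0,0,0.05,0],[1,0,0,0.04,0],[1,0,0,0.0237,0],[1,0,0,0,0],[1,0,0,0,0],[1,0,0,0,0]])

```text
time: 4.4
tcp_pos: [0.5782, -0.2993, 0.1287]
eef_rot: [-0.623, 0.782, -0.001, 0.001]
wrist_force: [0.2, 0.4, 0.8]
gripper_width: 1.0
gripper_force: 0.0
```

```bash
python3 g.py .5773 -.2982 .127 -102.9
```

```text
yaw -102.91 turn deg -0.01 scaled -0.0 shift mm [-0.9  1.1  1.7] scaled [-0.0022  0.0027  0.0044] tcp [ 0.5782 -0.2993  0.1287] tilt [ 0.0023 -0.0012 -1.    ] t 4.4 F [0.2 0.4 0.8] w 1.0
```

step_arm(rows=[[-1,0,0,0,0],[-1,0,0,0,0],[-1,0,0,0,0],[-1,0,0,0,0],[-1,0,0,0,0],[-1,0,0,0,0],[-1,0,0,0,0],[-1,0,0,0,0],[-1,0,0,0,0],[-1,0,0,0,0],[-1,0,0,0,0],[-1,0,0,0,0]], force=90)

```text
time: 5.4
tcp_pos: [0.5774, -0.2993, 0.1271]
eef_rot: [-0.623, 0.782, -0.0, -0.0]
wrist_force: [-1.4, 0.5, 0.9]
gripper_width: 0.053
gripper_force: 87.8
```

step_arm(rows=[[-1,0,0,-0.0125,0],[-1,0,0,-0.0125,0],[-1,0,0,-0.0125,0],[-1,0,0,-0.0125,0],[-1,0,0,0,0],[-1,0,0,0,0],[-1,0,0,0,0],[-1,0,0,0,0]])

```text
time: 6.07
tcp_pos: [0.5772, -0.2991, 0.1466]
eef_rot: [-0.623, 0.782, 0.0, -0.0]
wrist_force: [-0.6, -0.9, -2.5]
gripper_width: 0.057
gripper_force: 87.7
```

```bash
python3 - <<'E'
from h import *
s=arm.read_state();print(s["tcp_pos"],s["wrist_force"],s["wrist_torque"])
a,b=camera("scene")[:,:,::-1],camera("top")[:,:,::-1]
f=lambda im,x,y:cv2.resize(im[y:y+100,x:x+80],None,fx=5,fy=5,interpolation=cv2.INTER_CUBIC)
cv2.imwrite("pics/p3.png",np.hstack([f(a,180,190),f(b,290,80)]))
E
```

```text
[ 0.57722839 -0.29911499  0.14657899] [-0.61618459 -0.93411238 -2.52973837] [-0.12289549  0.01193131  0.02564869]
```

View pics/p3.png

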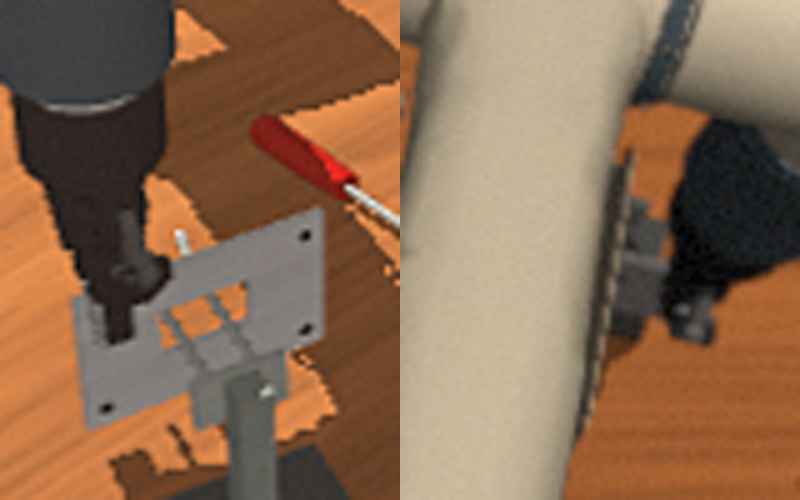

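The cover is held near its left end, level, with both prongs mid-height in its hand slot (crop (190,340) and (225,310)). I now draw it off along the prongs.

step_arm(rows=[[-1,-0.0007,0.0275,0,0],[-1,-0.0007,0.0275,0,0],[-1,-0.0007,0.0275,0,0],[-1,-0.0007,0.0275,0,0],[-1,-0.0007,0.0275,0,0],[-1,-0.0007,0.0275,0,0],[-1,-0.0007,0.0275,0,0],[-1,-0.0007,0.0275,0,0],[-1,-0.0007,0.0275,0,0],[-1,-0.0007,0.0275,0,0],[-1,0,0,0,0],[-1,0,0,0,0]])

```text
time: 7.17
tcp_pos: [0.4708, -0.2719, 0.1473]
eef_rot: [-0.623, 0.782, -0.0, 0.0]
wrist_force: [-1.1, 0.1, -2.3]
gripper_width: 0.055
gripper_force: 88.0
```

```bash
python3 g.py .435 .144 .20 -166.4
```

```text
yaw -102.95 turn deg 63.45 scaled 0.3525 shift mm [-63.  412.7 -52.7] scaled [-0.1575  1.0317 -0.1317] tcp [ 0.4708 -0.2719  0.1473] tilt [ 6.e-04 -3.e-04 -1.e+00] t 7.17 F [-1.1  0.1 -2.3] w 0.055
```

step_arm(rows=[[-1,0,0,-0.033,0],[-1,0,0,-0.033,0],[-1,0,0,-0.033,0],[-1,0,0,-0.033,0],[-1,-0.071,0.0229,0,0],[-1,-0.071,0.0229,0,0],[-1,-0.071,0.0229,0,0],[-1,-0.071,0.0229,0,0],[-1,-0.071,0.0229,0,0],[-1,-0.071,0.0229,0,0],[-1,-0.071,0.0229,0,0],[-1,-0.071,0.0229,0,0]])

```text
time: 8.17
tcp_pos: [0.4506, -0.0325, 0.2]
eef_rot: [-0.623, 0.782, -0.0, 0.0]
wrist_force: [0.5, -0.1, -3.7]
gripper_width: 0.059
gripper_force: 88.0
```

step_arm(rows=[[-1,-0.071,0.0229,0,0],[-1,-0.071,0.0229,0,0],[-1,-0.071,0.0229,0,0],[-1,-0.071,0.0229,0,0],[-1,-0.071,0.0229,0,0],[-1,-0.071,0.0229,0,0],[-1,0,0,0,0.0353],[-1,0,0,0,0.0353],[-1,0,0,0,0.0353],[-1,0,0,0,0.0353],[-1,0,0,0,0.0353],[-1,0,0,0,0.0353]])

```text
time: 9.17
tcp_pos: [0.4354, 0.1448, 0.1998]
eef_rot: [-0.331, 0.944, 0.0, -0.0]
wrist_force: [-0.5, 0.0, -1.7]
gripper_width: 0.052
gripper_force: 88.2
```

step_arm(rows=[[-1,0,0,0,0.0353],[-1,0,0,0,0.0353],[-1,0,0,0,0.0353],[-1,0,0,0,0.0353],[-1,0,0,0,0],[-1,0,0,0,0],[-1,0,0,0,0]])

```text
time: 9.75
tcp_pos: [0.4351, 0.1445, 0.1998]
eef_rot: [-0.119, 0.993, 0.0, -0.0]
wrist_force: [0.2, 0.2, -1.3]
gripper_width: 0.051
gripper_force: 88.2
```

```bash
python3 g.py .435 .144 .10 -166.4; python3 - <<'E'
from h import *
a,b=camera("scene")[:,:,::-1],camera("top")[:,:,::-1]
cv2.imwrite("pics/s4.png",a);cv2.imwrite("pics/t4.png",b)
f=lambda im,x,y:cv2.resize(im[y:y+120,x:x+100],None,fx=4,fy=4,interpolation=cv2.INTER_CUBIC)
cv2.imwrite("pics/p4.png",np.hstack([f(a,260,150),f(b,135,80)]))
E
```

```text
yaw -166.3 turn deg 0.1 scaled 0.0006 shift mm [ 0.2 -0.5 99.8] scaled [ 0.0006 -0.0013  0.2494] tcp [0.4351 0.1445 0.1998] tilt [-1.e-04  0.e+00 -1.e+00] t 9.75 F [ 0.2  0.2 -1.3] w 0.051
```

View pics/p4.png

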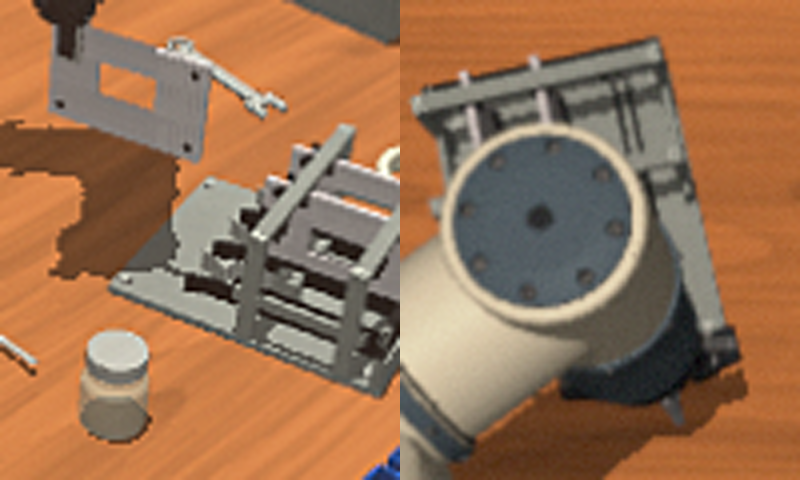

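The scene crop shows the cover upright and held at its outer end (60,60), its lead end at (200,120) pointing at the empty near slot. The arm hides the slot in the top view. I lower it to just above the sill.

step_arm(rows=[[-1,0.0006,-0.0013,0.05,0.0006],[-1,0,0,0.05,0],[-1,0,0,0.05,0],[-1,0,0,0.05,0],[-1,0,0,0.05,0],[-1,0,0,0.035,0],[-1,0,0,0.02,0],[-1,0,0,0,0],[-1,0,0,0,0],[-1,0,0,0,0]])

```text
time: 10.68
tcp_pos: [0.4357, 0.1442, 0.0789]
eef_rot: [-0.117, 0.993, 0.0, 0.001]
wrist_force: [0.3, 0.7, -3.1]
gripper_width: 0.055
gripper_force: 88.3
```

```bash
python3 g.py .435 .144 .071 -166.4; python3 - <<'E'
from h import *
a=camera("scene")[:,:,::-1];cv2.imwrite("pics/s5.png",a)
x0,y0=255,165;o=cv2.resize(a[y0:y0+90,x0:x0+120],None,fx=6,fy=6,interpolation=cv2.INTER_CUBIC)
U=np.array([.972,.2351]);V=np.array([-.2351,.972])
for u in np.arange(.54,.78,.02):
    for z in(.008,.104):
        q=(proj("scene",np.r_[u*U+.0378*V,z])-[x0,y0]+.5)*6;cv2.circle(o,tuple(int(v) for v in q),2,(0,255,255) if z<.05 else (0,0,255),-1)
cv2.imwrite("pics/p5.png",o)
E
```

```text
yaw -166.55 turn deg -0.15 scaled -0.0009 shift mm [ 0.7 -0.1  7.9] scaled [ 0.0018 -0.0002  0.0198] tcp [0.4357 0.1442 0.0789] tilt [ 1.9e-03  9.0e-04 -1.0e+00] t 10.68 F [ 0.3  0.7 -3.1] w 0.055
```

View pics/p5.png

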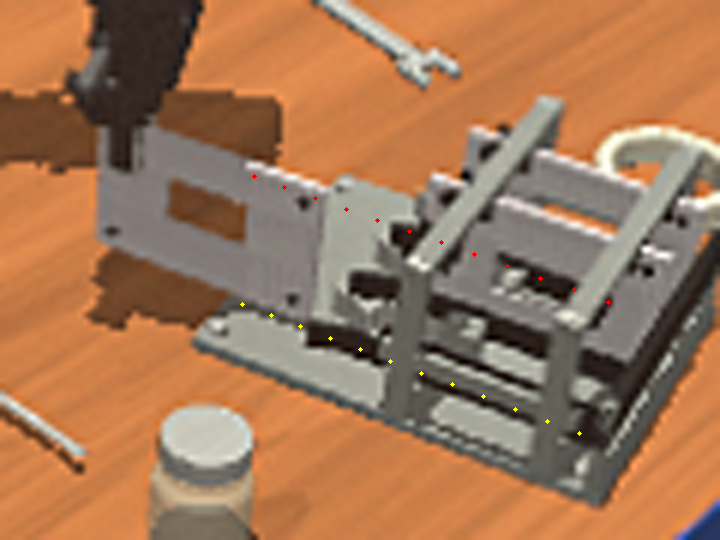

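The dots of the planned slot line run through the channel, and the cover lines up with it about 8 mm high. Its lead end, at crop (320,315), is just in front of the flares. I lower it to touch.

step_arm(rows=[[-1,0,0,0.005,0],[-1,0,0,0.005,0],[-1,0,0,0.005,0],[-1,0,0,0.0025,0],[-1,0,0,0,0],[-1,0,0,0,0]])

```text
time: 11.23
tcp_pos: [0.4348, 0.1437, 0.0708]
eef_rot: [-0.117, 0.993, -0.0, -0.0]
wrist_force: [0.2, -0.5, -2.9]
gripper_width: 0.054
gripper_force: 88.4
```

step_arm(rows=[[-1,0,0,0.0015,0],[-1,0,0,0.0015,0],[-1,0,0,0,0],[-1,0,0,0,0]])

```text
time: 11.57
tcp_pos: [0.4349, 0.1438, 0.0701]
eef_rot: [-0.117, 0.993, 0.0, 0.0]
wrist_force: [-2.8, -0.9, 4.4]
gripper_width: 0.054
gripper_force: 89.3
```

step_arm(rows=[[-1,0,0,-0.002,0],[-1,-0.025,0,0,0],[-1,-0.025,0,0,0],[-1,-0.025,0,0,0],[-1,-0.025,0,0,0],[-1,0,0,0,0],[-1,0,0,0,0]])

```text
time: 12.15
tcp_pos: [0.4751, 0.1531, 0.0702]
eef_rot: [-0.116, 0.993, -0.0, 0.0]
wrist_force: [1.9, -1.8, -1.2]
gripper_width: 0.057
gripper_force: 88.4
```

step_arm(rows=[[-1,-0.025,0,0,0],[-1,-0.025,0,0,0],[-1,-0.025,0,0,0],[-1,-0.025,0,0,0],[-1,-0.025,0,0,0],[-1,0,0,0,0],[-1,0,0,0,0]])

```text
time: 12.73
tcp_pos: [0.5236, 0.1647, 0.0702]
eef_rot: [-0.117, 0.993, -0.0, 0.001]
wrist_force: [1.7, -1.6, -2.3]
gripper_width: 0.059
gripper_force: 88.3
```

```bash
python3 g.py .5981 .1836 .0705 -166.4; python3 - <<'E'
from h import *
print(arm.read_state()["wrist_torque"])
a=camera("scene")[:,:,::-1]
x0,y0=255,165;o=cv2.resize(a[y0:y0+90,x0:x0+120],None,fx=6,fy=6,interpolation=cv2.INTER_CUBIC)
cv2.imwrite("pics/p6.png",o)
E
```

```text
yaw -166.61 turn deg -0.21 scaled -0.0012 shift mm [-76.9   0.8  -0.3] scaled [-0.1922  0.0021 -0.0007] tcp [0.5236 0.1647 0.0702] tilt [ 1.5e-03  1.0e-04 -1.0e+00] t 12.73 F [ 1.7 -1.6 -2.3] w 0.059
[-0.6465915  -0.81540387 -0.11558607]
```

View pics/p6.png

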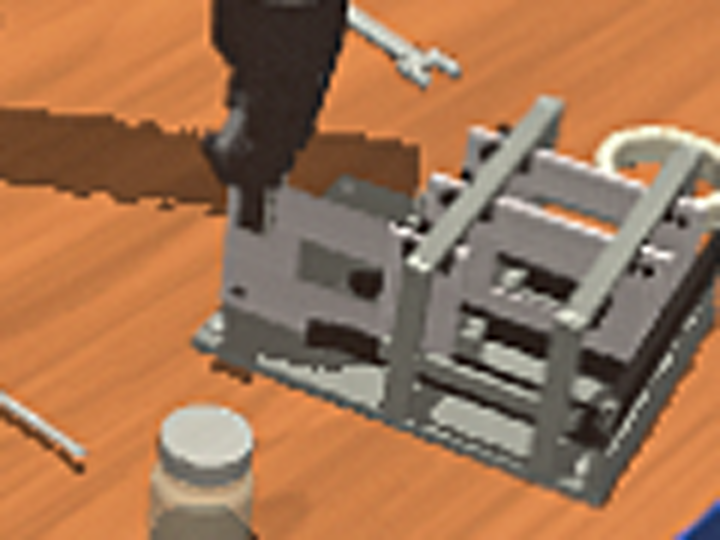

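The cover has passed behind the near post and under the first bar, upright in the channel, with small forces. I keep going.

step_arm(rows=[[-1,-0.022,0,0,0],[-1,-0.022,0,0,0],[-1,-0.022,0,0,0],[-1,-0.022,0,0,0],[-1,0,0,0,0],[-1,0,0,0,0]])

```text
time: 13.28
tcp_pos: [0.557, 0.1727, 0.0703]
eef_rot: [-0.117, 0.993, -0.0, 0.0]
wrist_force: [3.0, -2.7, -1.2]
gripper_width: 0.053
gripper_force: 88.3
```

step_arm(rows=[[-1,-0.022,0.001,0,0],[-1,-0.022,0.001,0,0],[-1,-0.022,0,0,0],[-1,-0.022,0,0,0],[-1,0,0,0,0],[-1,0,0,0,0],[-1,0,0,0,0]])

```text
time: 13.87
tcp_pos: [0.5907, 0.1817, 0.0703]
eef_rot: [-0.117, 0.993, 0.0, 0.0]
wrist_force: [1.8, -2.8, -1.3]
gripper_width: 0.054
gripper_force: 88.3
```

```bash
python3 g.py .5981 .1836 .0705 -166.4
```

```text
yaw -166.59 turn deg -0.19 scaled -0.0011 shift mm [-7.6  0.2 -0.2] scaled [-0.019   0.0004 -0.0005] tcp [0.5907 0.1817 0.0703] tilt [ 8.e-04  2.e-04 -1.e+00] t 13.87 F [ 1.8 -2.8 -1.3] w 0.054
```

step_arm(rows=[[-1,0,0,0.002,0],[-1,0,0,0,0],[-0.4,0,0,0,0],[-0.4,0,0,0,0],[-0.4,0,0,0,0],[-0.4,0,0,0,0],[-0.4,0,0,0,0],[-0.4,0,0,0,0]], force=40)

```text
time: 14.53
tcp_pos: [0.5906, 0.182, 0.0695]
eef_rot: [-0.117, 0.993, 0.0, -0.0]
wrist_force: [-0.5, 0.3, 0.2]
gripper_width: 0.299
gripper_force: 0.0
```

step_arm(rows=[[-0.4,0.03,0,0,0],[-0.4,0.03,0,0,0],[-0.4,0.03,0,0,0],[-0.4,0.03,0,0,0],[-0.4,0,0,0,0],[-0.4,0,0,0,0]])

```text
time: 15.03
tcp_pos: [0.544, 0.1707, 0.07]
eef_rot: [-0.117, 0.993, 0.0, 0.0]
wrist_force: [0.0, -0.7, -0.5]
gripper_width: 0.302
gripper_force: 0.0
```

```bash
python3 g.py .5981 .1836 .048 -166.4; python3 - <<'E'
from h import *
a=camera("scene")[:,:,::-1]
x0,y0=255,165;o=cv2.resize(a[y0:y0+90,x0:x0+120],None,fx=6,fy=6,interpolation=cv2.INTER_CUBIC)
cv2.imwrite("pics/p7.png",o)
E
```

```text
yaw -166.57 turn deg -0.17 scaled -0.001 shift mm [-55.6  -0.2  22. ] scaled [-0.139  -0.0005  0.0549] tcp [0.544  0.1707 0.07  ] tilt [ 5.e-04  3.e-04 -1.e+00] t 15.03 F [ 0.  -0.7 -0.5] w 0.302
```

View pics/p7.png

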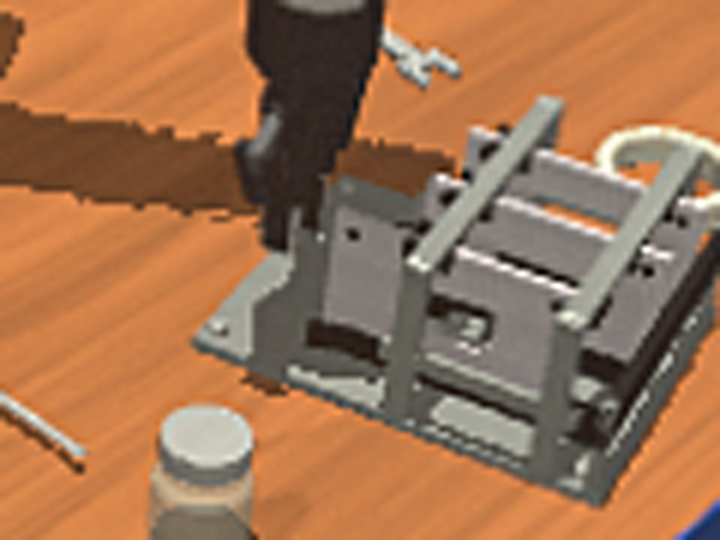

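The cover stands free and upright in the slot, its outer edge at crop (330,265). The fingers are clear behind it. I shut them, lower above clip height, and push.

step_arm(rows=[[-1,0,0,0,0],[-1,0,0,0,0],[-1,0,0,0,0],[-1,0,0,0,0],[-1,0,0,0.0275,0],[-1,0,0,0.0275,0],[-1,-0.015,0,0,0],[-1,-0.015,0,0,0],[-1,-0.015,0,0,0],[-1,-0.01,0,0,0],[-1,0,0,0,0],[-1,0,0,0,0]])

```text
time: 16.08
tcp_pos: [0.5659, 0.1758, 0.0478]
eef_rot: [-0.117, 0.993, 0.0, 0.0]
wrist_force: [-1.1, -0.5, 0.0]
gripper_width: -0.005
gripper_force: 0.0
```

step_arm(rows=[[-1,-0.01,0,0,0],[-1,-0.01,0,0,0],[-1,-0.01,0,0,0],[-1,-0.01,0,0,0],[-1,0,0,0,0],[-1,0,0,0,0]])

```text
time: 16.58
tcp_pos: [0.5809, 0.1793, 0.0477]
eef_rot: [-0.117, 0.993, -0.0, -0.0]
wrist_force: [-3.9, -1.3, 1.1]
gripper_width: 0.001
gripper_force: 0.0
```

```bash
python3 g.py .5918 .1820 .048 -166.4
```

```text
yaw -166.6 turn deg -0.2 scaled -0.0011 shift mm [-11.2   0.   -0.3] scaled [-0.0281  0.0001 -0.0007] tcp [0.5809 0.1793 0.0477] tilt [-1.e-04 -1.e-04 -1.e+00] t 16.58 F [-3.9 -1.3  1.1] w 0.001
```

step_arm(rows=[[-1,-0.007,0,0,0],[-1,-0.007,0,0,0],[-1,-0.006,0,0,0],[-1,0,0,0,0],[-1,0,0,0,0],[-1,0,0,0,0]])

```text
time: 17.08
tcp_pos: [0.5894, 0.1816, 0.0479]
eef_rot: [-0.117, 0.993, 0.0, 0.001]
wrist_force: [0.1, -0.0, 0.3]
gripper_width: 0.001
gripper_force: 0.0
```

step_arm(rows=[[-1,-0.0025,0,0,0],[-1,-0.0025,0,0,0],[-1,0,0,0,0],[-1,0,0,0,0]])

```text
time: 17.42
tcp_pos: [0.5907, 0.1817, 0.0476]
eef_rot: [-0.117, 0.993, 0.0, 0.0]
wrist_force: [-0.7, -0.1, 0.3]
gripper_width: -0.0
gripper_force: 0.0
```

step_arm(rows=[[-1,-0.0025,0,0,0],[-1,0,0,0,0],[-1,0,0,0,0]])

```text
time: 17.67
tcp_pos: [0.5914, 0.1818, 0.0475]
eef_rot: [-0.117, 0.993, -0.0, -0.0]
wrist_force: [-3.0, -0.6, 0.7]
gripper_width: -0.0
gripper_force: 0.0
```

```bash
python3 g.py .5918 .1820 .048 -166.4
```

```text
yaw -166.6 turn deg -0.2 scaled -0.0011 shift mm [-0.4  0.1 -0.5] scaled [-0.0011  0.0001 -0.0013] tcp [0.5914 0.1818 0.0475] tilt [-6.e-04 -3.e-04 -1.e+00] t 17.67 F [-3.  -0.6  0.7] w -0.0
```

step_arm(rows=[[-1,-0.002,0,0,0],[-1,0,0,0,0],[-1,0,0,0,0]])

```text
time: 17.92
tcp_pos: [0.5914, 0.1817, 0.0472]
eef_rot: [-0.117, 0.993, -0.0, -0.001]
wrist_force: [-4.5, -1.8, 0.5]
gripper_width: 0.003
gripper_force: 0.0
```

step_arm(rows=[[-1,-0.002,0,0,0],[-1,0,0,0,0],[-1,0,0,0,0]])

```text
time: 18.17
tcp_pos: [0.5914, 0.1816, 0.0469]
eef_rot: [-0.117, 0.993, -0.001, -0.002]
wrist_force: [-6.9, -0.9, 1.9]
gripper_width: -0.004
gripper_force: 0.0
```

step_arm(rows=[[-1,-0.002,0,0,0],[-1,0,0,0,0],[-1,0,0,0,0]])

```text
time: 18.42
tcp_pos: [0.5914, 0.1814, 0.0466]
eef_rot: [-0.116, 0.993, -0.001, -0.003]
wrist_force: [-9.5, -2.1, 3.4]
gripper_width: 0.003
gripper_force: 0.0
```

Pushing is now firmly stopped where I reckoned home to be, and the force fell to zero 2 mm before that, as a snapped clip would give. I back off and look.

step_arm(rows=[[-1,0.01,0,0,0],[-1,0.03,0,0,0],[-1,0.05,0,0,0],[-1,0.05,0,-0.03,0],[-1,0,0,-0.08,0],[-1,0,0,-0.08,0],[-1,0,0.08,-0.08,0],[-1,0.08,0.08,-0.04,0],[-1,0.08,0.08,0,0],[-1,0.08,0,0,0],[-1,0,0,0,0],[-1,0,0,0,0]])

```text
time: 19.42
tcp_pos: [0.432, 0.2338, 0.1679]
eef_rot: [-0.118, 0.993, 0.001, 0.001]
wrist_force: [0.6, -1.0, 0.4]
gripper_width: 0.001
gripper_force: 0.0
```

```bash
python3 g.py .4 .0 .2 -166.4; python3 - <<'E'
from h import *
a,b=camera("scene")[:,:,::-1],camera("top")[:,:,::-1]
cv2.imwrite("pics/t8.png",b);cv2.imwrite("pics/s8.png",a)
f=lambda im,x,y:cv2.resize(im[y:y+90,x:x+80],None,fx=5,fy=5,interpolation=cv2.INTER_CUBIC)
cv2.imwrite("pics/p8.png",np.hstack([f(a,295,175),f(b,140,88)]))
E
```

```text
yaw -166.46 turn deg -0.06 scaled -0.0003 shift mm [  86.  -219.7  -32.1] scaled [ 0.2151 -0.5493 -0.0803] tcp [0.432  0.2338 0.1679] tilt [ 0.0022  0.0019 -1.    ] t 19.42 F [ 0.6 -1.   0.4] w 0.001
```

View pics/p8.png

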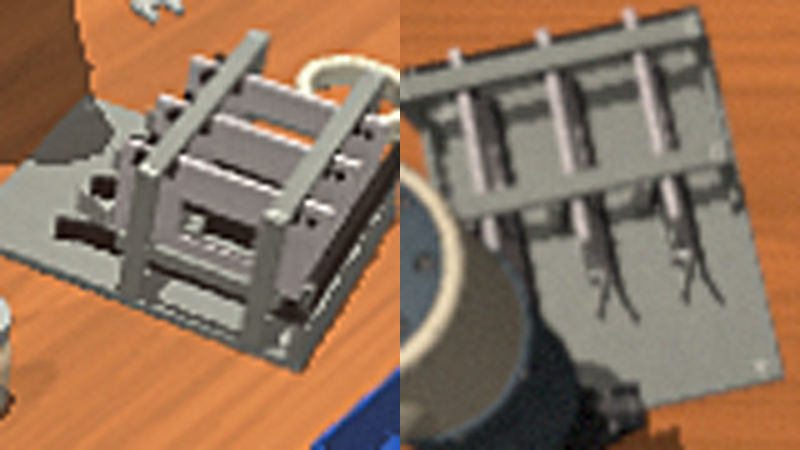

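The new cover's far end sticks out past the rear bar exactly as the other two do: far tips at crop (455,52), (543,32), (629,12), in even steps. Its clip nose at (685,255) looks like its neighbour's at (598,280), and the gripper is clear.

```bash
python3 -c "
from bench import arm
print(arm.hand_in())"
```

```text
the job is handed in; nothing more can be done
None
```

The cover is off the prongs and pushed fully home in the empty slot, its clip appears snapped out behind it (judged from the push force and the last picture), and the job was handed in at about 19.5 s; I viewed 12 pictures, two over the limit of 10.

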